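# Index the board carrier and present the heat-sink board to the inspection camera

## Robot

A 7-joint arm with a two-finger parallel gripper is mounted at the origin on the work surface. World frame = base frame: x ahead of the robot, y to its left, z up, the work surface at z = 0. Lengths are in m, angles in rad, forces in N, time in s.
With the tool pointing down it reaches from about 0.425 to 0.95 m from the base axis. Payload 4.7 kg.
Tool frame: the origin (TCP) lies on the centre line of the jaws, within the pads' length; the fingertips stand robot.nose_length ahead of it and the grasp point (between the pads) lies 8 mm behind it (robot.nose_length is the distance from the TCP to the fingertips, in m); z points along the fingers, x is the direction in which the jaws open and shut, and the axes are right-handed (so a half turn about z gives the same grasp; the last joint's range is limited). The gripper opens to 85 mm and grips with 20 to 120 N. Pads are 22 mm wide; open, the fingers measure 114 mm over their backs; the gripper's body (76 mm by 85 mm) begins 54 mm behind the grasp point. The pads swing forward as they close: fully open they stand 13 mm farther back than shut.
Start: joints at [-1.131, 0.469, -0.049, 1.532, 0.024, 1.141, -0.082], TCP at [0.305, 0.602, 0.242] pointing down, gripper open.
Joint ranges: [-2.59, 2.59], [-0.33, 1.99], [-1.39, 1.29], [0.1, 2.45], [-1.04, 4.18], [0.21, 1.99], [-2.66, 2.66]. Speed limits (rad/s): [2.57, 2.57, 3.14, 3.14, 3.14, 3.14, 3.14].

## Interface

Orientations are given as [roll, pitch, yaw] about the fixed x, y, z axes, in that order (R = Rz(yaw) Ry(pitch) Rx(roll)).
In Python, from plant import robot gives the robot as it stands. Calls block until the motion is done:
- robot.goto(position, orientation): joint-space move of the TCP to a pose.
- robot.move_straight(position, vel=0.15, attitude=None, contact_N=None): straight line of the TCP; attitude=None keeps the orientation; vel is the mean speed in m/s. With contact_N (N) it stops when the force on the tool has changed by that much, and returns True; else False.
- robot.move_joints(angles): joint-space move.
- robot.grip(opening, strength=None): opening from 0.0 (shut) to 1.0 (fully open); strength is the grip in N (None keeps the last); returns when the fingers have stopped.
- robot.sleep(seconds).
- robot.inverse_kinematics(position, orientation): joint angles nearest the present ones, or None.
- robot.sense(): the state.
- robot.grab_frame(name): name is "scene" or "side" or "wrist"; returns a dict with "image" (420x560x3 uint8, red, green, blue), "range_z" (420x560 float32, m along the optical axis (not along the pixel's ray), 0 where there is no reading), "fx", "fy", "cx", "cy" (pixels), "R" (3x3) and "t" (3): a world point X has camera coordinates R X + t. Camera axes: x right, y down, z forward; pixel columns grow to the right and rows downward; lengths in m; the calibration is good to about 2 mm. A picture is of the moment at which its call begins.
A pose or a line that the arm cannot do raises robot.IKError and nothing moves.
- robot.close_job(): hands the job in, once; it reports no verdict.
The state is a dict: "t": time; "joint_pos": joint angles; "joint_velocities": joint speeds; "effort": joint torques, N m; "tcp_pos": TCP position; "tcp_rot": TCP orientation; "wrist_force": force on the tool from outside, world axes, zero at the start; "torque": the same for the moment, N m; "opening": opening from 0.0 (shut) to 1.0 (fully open).
Only numpy, scipy, OpenCV 4.12 (cv2) and the standard library are available. Lean on these libraries where they do the work, as an engineer would, in place of code of your own. Each camera call takes 0.05 s, during which the arm holds its last target. There are 200 camera calls.

## Task

The boards on the carrier have cooled: push the carrier along its rail until it clicks home in the detent of the unload station and leave it there, then lift the board with the finned heat sink out of its nest and hold it up to the tilted inspection camera, solder side facing the lens and square to it, centred on the light frame with its long edge along the frame's long side and its underside 80 mm off the frame. Finish while still holding it there, steady in the gripper; do not bump the camera or its stand, keep the other two boards in their nests and leave the reel and the hand tools in front of the rail where they lie.

Things in the scene. Friction and masses are not known exactly. Their poses are not given: they have to be found in the camera images.
- rail: fixed rail slide on an aluminium base plate, 455 by 100 mm, running along its own y (base y = -265 to +190 mm). Origin: on the bench under the rail's centre line, z up. Unload station at y = +60 mm, where an aluminium bracket (30 mm wide, 56 mm high) stands at x = +80 mm, the side away from the robot, with a sprung ball pointing at the carrier
- carrier: black pallet plate 96 (x) by 173 (y) by 12 mm on a saddle that slides only along the rail's y, axes as the rail's. Origin: centre of the plate's underside, 36 mm above the bench. Three nests at y = -55, 0, +55 mm, each 67 (x) by 47 by 6 mm deep, hold a board each, 1.5 mm play, long side across the rail. Home in the unload station at rail y = +60 mm; starts 120 to 210 mm short of it
- carrier_detent (a point): middle of the carrier's far edge, where a V notch takes the sprung ball. The carrier runs with about 1 N of friction and stays where it is left. From 90 mm short of the station the ball presses on the edge (up to 8 N up its ramp); the notch draws the carrier home over the last 4 mm and takes about 8 N to leave. Buffered end stop 28 mm beyond the station
- carrier_knob (a point): top centre of the carrier's upright black push knob, 16 mm diameter and 30 mm high, on a lug on the carrier's robot side (72 mm to -x of its middle); knob top 80 mm, lug top 44 mm above the bench. The carrier may also be pushed by its end edge
- sink_board: green board 64 (x) by 44 (y) by 2 mm, 0.08 to 0.15 kg, in any of the nests. In its middle a finned aluminium heat sink 26 (x) by 36 (y) mm, 30 mm high; its flat outer fins face +x and -x and are for gripping. All else on it is under 7 mm high, with a grey terminal strip at +x. Origin: centre of the underside (solder side); z out of the component side
- sink_top (a point): centre of the top of the heat sink, 32 mm above the board's underside, axes as the board's
- relay_board: neighbour in the carrier: same board with two black relay blocks, 18 mm high; origin as the heat-sink board's
- choke_board: neighbour in the carrier: same board with a transformer block and two upright black cans, 22 mm high; origin as the heat-sink board's
- cam_stand: fixed stand of the inspection camera: dark base plate 160 (x) by 120 by 12 mm from x = -15 to +145 mm, 30 mm aluminium column 206 mm high at x = +120 mm, and the tilted camera head it carries. Origin: on the bench straight below the middle of the light frame; z up
- camera_head: camera head tilted 30 degrees from upright, looking up and towards the stand's -x: a rectangular light frame 110 (y, long side, level) by 80 mm (x) round a lens, camera body below. Origin: centre of the frame's front face, 165 mm above the bench; z points out along the line of sight
- view_point (a point): where the middle of the board's underside belongs: 80 mm out from the light frame's front face along its line of sight; axes as the camera head's
- solder_reel: bare metal wire reel standing on its flange, 60 mm diameter, 45 mm high, in front of the rail; a bystander, origin at its underside or middle
- screwdriver: screwdriver with black handle, 170 mm long, lying in front of the rail; a bystander, origin at its underside or middle
- side_cutters: small blue-handled side cutters, 110 mm long, lying in front of the rail; a bystander, origin at its underside or middle

How it is judged:
By the outcome, as a careful person would: the job done as asked, in the order asked, and still so for the second after the job is handed in, while the arm keeps its last pose, push and grip.
It also fails if it takes over 48 s, if anything falls off the work surface, if the arm or the gripper's body presses on something with over 40 N, if the wrist force passes 120 N, or if a joint passes its speed limit or range.

## Working session

There is one attempt and no reset: what is moved stays moved. The work goes in short steps, each a Python script; the robot and the scene stay as the last script left them, time stands still between calls to the robot, and variables do not carry over. Pictures are saved under pics/ and viewed, about 8 in all and at most 12, crops included, and the job is handed in when it is done.

```bash
ls; mkdir -p pics
cat > h.py <<'E'
import numpy as np, cv2
from plant import robot
from scipy.spatial.transform import Rotation as Rot
def cloud(f):
    z=f["range_z"]; v,u=np.mgrid[:z.shape[0],:z.shape[1]]
    P=np.stack([(u-f["cx"])/f["fx"]*z,(v-f["cy"])/f["fy"]*z,z],-1)
    W=(P-np.array(f["t"]))@np.array(f["R"]); W[z==0]=np.nan; return W
def save(f,n): cv2.imwrite(f"pics/{n}.png",cv2.cvtColor(f["image"],cv2.COLOR_RGB2BGR))
E
python3 - <<'E'
from h import *
import pickle
fs={n:robot.grab_frame(n) for n in("scene","side")}
pickle.dump(fs,open("f0.pkl","wb"))
im=np.hstack([fs[n]["image"] for n in fs]); 
for n in fs: save(fs[n],n+"0"); f=fs[n]; print(n,-np.array(f["R"]).T@f["t"],f["R"][2],f["fx"])
print(robot.nose_length,robot.sense())
E
```

```text
pics
scene [1.27476599 0.07663168 0.75969039] [-0.77698293 -0.03854178 -0.62834072] 427.0445616073941
side [ 0.08898418 -0.57304342  1.02088207] [ 0.39819747  0.52685915 -0.75090493] 511.23540817823
0.011 {'t': 0.1, 'joint_pos': array([-1.13088244,  0.46940971, -0.04857044,  1.53357841,  0.02410127,
        1.14101281, -0.08228942]), 'joint_velocities': array([ 0.00140685, -0.0007204 ,  0.00044001, -0.00146523,  0.00054628,
       -0.00020878, -0.00133326]), 'effort': array([ 4.56421831e-04, -5.11513102e+01, -4.70933912e-02, -2.38389677e+01,
        1.07683576e-02,  4.42917488e-03,  6.15407458e-07]), 'tcp_pos': array([0.30475428, 0.60171465, 0.24133162]), 'tcp_rot': array([3.14151645e+00, 1.82116713e-03, 1.10200072e+00]), 'wrist_force': array([ 0.02220449, -0.37021647,  0.84897498]), 'torque': array([-0.04044395,  0.0237005 , -0.01271577]), 'opening': 1.0015396551671654}
```

View pics/scene0.png

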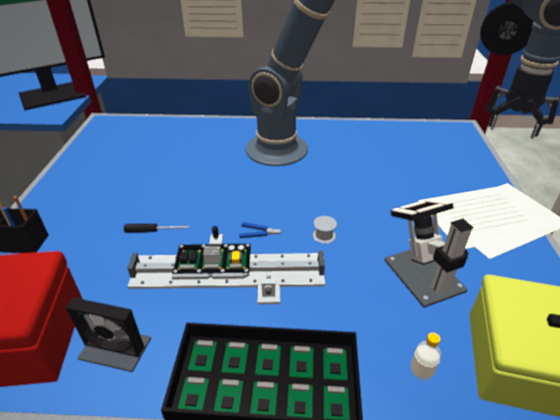

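View pics/side0.png

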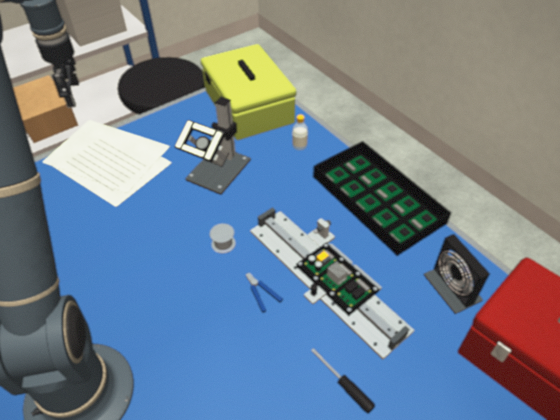

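```bash
cat > m.py <<'E'
from h import *
import pickle
fs=pickle.load(open("f0.pkl","rb"))
def rect(P): 
    r=cv2.minAreaRect((P[:,:2]*1000).astype(np.float32)); return np.round(r[0],1),np.round(r[1],1),round(r[2],2)
for n,(rb,cb) in {"scene":((slice(225,305),slice(115,340)),(slice(185,310),slice(375,480))),"side":((slice(200,365),slice(240,425)),(slice(90,200),slice(165,260)))}.items():
    f=fs[n]; W=cloud(f); hsv=cv2.cvtColor(f["image"],cv2.COLOR_RGB2HSV)
    w=W[rb].reshape(-1,3); h=hsv[rb].reshape(-1,3)
    z=w[:,2]; print(n,"zhist",np.histogram(z[~np.isnan(z)],np.arange(-.01,.1,.005))[0])
    m=(h[:,1]<70)&(h[:,2]>110)&(z>.003)&(z<.02); print("plate",m.sum(),rect(w[m]),np.median(z[m]))
    m=(z>.066)&(z<.09); 
    q=w[m]; 
    # clusters
    lab=np.zeros(W.shape[:2],np.uint8); lab[rb]=(m.reshape(W[rb].shape[:2]))*1
    k,L,s,c=cv2.connectedComponentsWithStats(lab)
    for i in range(1,k):
        if s[i,4]>8: p=W[L==i]; print(" high",s[i],rect(p),p.mean(0).round(4),np.percentile(p[:,2],[50,95]).round(4))
    m=(z>.025)&(z<.1); print("carrier",rect(w[m]),w[m].min(0),w[m].max(0))
    w=W[cb].reshape(-1,3); h=hsv[cb].reshape(-1,3); z=w[:,2]
    m=(z>.004)&(z<.02); print("base",m.sum(),rect(w[m]),np.median(z[m]))
    m=(h[:,2]>190)&(h[:,1]<60)&(z>.1)&(z<.23); p=w[m]; c=p.mean(0); u,s_,vt=np.linalg.svd(p-c); print("frame",len(p),c.round(4),vt.round(3).tolist(),(s_/len(p)**.5).round(4),rect((p-c)@vt.T),p.min(0).round(3),p.max(0).round(3))
E
python3 m.py
```

```text
scene zhist [   3 4815 4735 2447 1224  283  601  429   52  165  931 1370  207  250
  197   56  124   22    8    0    0]
plate 3295 (array([548.2, -60.9]), array([254., 501.]), 3.23) 0.009079898215674193
 high [211 225   7   9  44] (array([ 506.5, -120.1]), array([13.8, 14. ]), 55.48) [ 0.5083 -0.1198  0.0752] [0.0764 0.0806]
 high [203 246  17  10 156] (array([ 576.3, -116.1]), array([30.8, 36.6]), 4.62) [ 0.5784 -0.1157  0.0715] [0.0717 0.0745]
carrier (array([558.3, -95. ]), array([227. , 549.9]), 0.21) [ 0.44398046 -0.37038887  0.02500009] [0.67138282 0.17951247 0.08075947]
base 2111 (array([430.1, 424.1]), array([283.5, 532. ]), 77.15) 0.01126598801836573
frame 435 [0.5333 0.3644 0.1512] [[0.862, 0.384, -0.33], [-0.406, 0.914, 0.003], [0.303, 0.132, 0.944]] [0.0397 0.0299 0.0272] (array([15.4,  1.7]), array([140.5, 106.7]), 0.31) [0.461 0.296 0.102] [0.627 0.425 0.207]
side zhist [   26  5584 12759  3382  2690   501   413   714   179   237  1006  1751
   438   232   245    88   128    49    16     0     0]
plate 3934 (array([ 610.3, -108.2]), array([436.1, 456.9]), 60.54) 0.010258836231978982
 high [327 262  20  18 188] (array([ 575.5, -119. ]), array([27.7, 37.3]), 2.71) [ 0.5747 -0.12    0.072 ] [0.0721 0.0764]
 high [310 283   7   9  54] (array([ 503.1, -123.1]), array([17.4, 13.3]), 53.49) [ 0.5016 -0.1252  0.0775] [0.0785 0.083 ]
carrier (array([632.7, -61.1]), array([329.1, 444.6]), 22.93) [ 0.48681911 -0.31525504  0.02500513] [0.84399487 0.14226052 0.08427009]
base 1883 (array([616.3, 488.2]), array([507.6, 283.6]), 61.85) 0.011057778142558523
frame 557 [0.5085 0.351  0.1645] [[-0.428, 0.904, -0.0], [0.784, 0.371, 0.497], [-0.45, -0.212, 0.868]] [0.0366 0.0259 0.005 ] (array([1.1, 0.7]), array([107.9,  77.4]), 0.01) [0.459 0.293 0.108] [0.566 0.41  0.186]
```

Run:
```python
from h import *
import pickle
fs=pickle.load(open("f0.pkl","rb"))
a=cv2.resize(fs["scene"]["image"][180:310,380:480],(400,520),interpolation=2)
b=cv2.resize(fs["side"]["image"][90:220,160:260],(400,520),interpolation=2)
cv2.imwrite("pics/c0.png",np.hstack([a,b])[...,::-1])
```

```text
(no output)
```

View pics/c0.png

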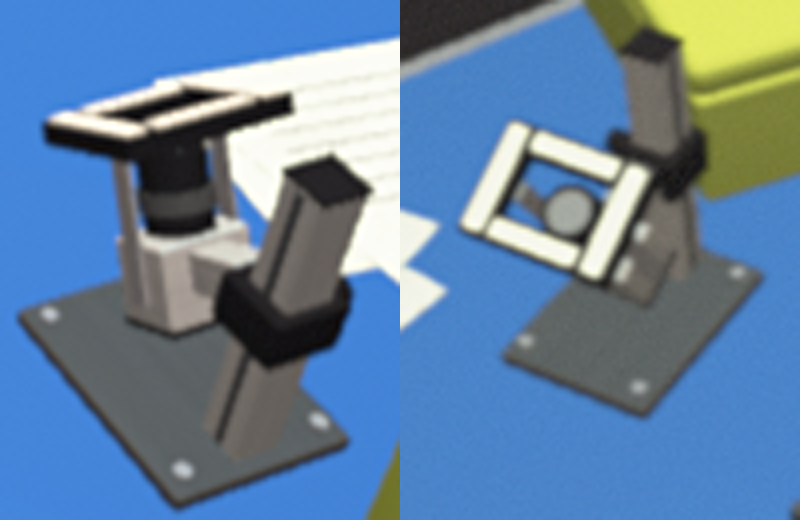

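Stills show the carrier left of the bracket with the heat sink in the middle nest, the knob at scene (214,231), the bracket at scene (268,290), and the camera frame clear at side (200,138).

```bash
cat > m2.py <<'E'
from h import *
import pickle
fs=pickle.load(open("f0.pkl","rb"))
def big(m):
    k,L,s,c=cv2.connectedComponentsWithStats(m.astype(np.uint8)); return L==1+s[1:,4].argmax()
for n,r in {"scene":(225,305,115,340),"side":(200,365,240,425)}.items():
    f=fs[n]; W=cloud(f); hsv=cv2.cvtColor(f["image"],cv2.COLOR_RGB2HSV); z=W[...,2]
    box=np.zeros(z.shape,bool); box[r[0]:r[1],r[2]:r[3]]=1
    m=big(box&(hsv[...,1]<80)&(z<.06))
    p=W[m]; q=p[(abs(p[:,2]-.008)<.006)]
    b=cv2.minAreaRect((q[:,:2]*1000).astype(np.float32)); print(n,m.sum(),b)
    # reel
for n in fs:
    f=fs[n]; W=cloud(f); z=W[...,2]
    a=(W[...,0]>.3)&(W[...,0]<.62)&(abs(W[...,1])<.3)
    # bracket: x ~ .65, high
    m=(W[...,0]>.61)&(W[...,0]<.72)&(W[...,1]>-.1)&(W[...,1]<.15)&(z>.046)&(z<.075); p=W[m]; print(n,"bracket",len(p),p.mean(0),p.min(0),p.max(0))
    m=(W[...,0]>.35)&(W[...,0]<.52)&(W[...,1]>-.1)&(W[...,1]<.2)&(z>.035)&(z<.06); p=W[m]; print(n,"reel",len(p),p.mean(0),p.min(0),p.max(0))
f=fs["side"]; W=cloud(f); hsv=cv2.cvtColor(f["image"],cv2.COLOR_RGB2HSV)
m=np.zeros(W.shape[:2],bool); m[110:170,170:232]=1
z=W[...,2]; m&=(hsv[...,2]>190)&(hsv[...,1]<60)&(z>.1)&(z<.23); p=W[m]
for _ in range(6):
    c=p.mean(0); vt=np.linalg.svd(p-c)[2]; d=abs((p-c)@vt[2]); p=p[d<max(.003,2*d.std())]
q=(p-c)@vt.T; b=cv2.minAreaRect((q[:,:2]*1000).astype(np.float32)); print(len(p),d.std(),c,vt,b)
cc=c+np.array([*b[0],0])/1000@vt; print("centre",cc)
E
python3 m2.py
```

```text
scene 6667 ((600.1044311523438, -80.81787109375), (153.80734252929688, 455.524658203125), 3.5430805683135986)
side 7330 ((598.831298828125, -82.3612060546875), (155.1099395751953, 460.7904357910156), 3.4791982173919678)
scene bracket 296 [ 0.63499904 -0.02542504  0.04989109] [ 0.6101234  -0.09943839  0.04600447] [0.67138282 0.03297283 0.05769744]
scene reel 282 [0.43823626 0.15118067 0.04416639] [0.40811004 0.12328362 0.03502244] [0.47052244 0.18032088 0.04902811]
side bracket 254 [ 0.63020732 -0.03314456  0.05044849] [ 0.61002559 -0.09988092  0.04608311] [0.66854963 0.0320713  0.06128733]
side reel 370 [0.43463388 0.14697853 0.04467566] [0.40640432 0.11586776 0.0359637 ] [0.46519118 0.17685862 0.0500256 ]
452 0.0007879426444495245 [0.50940462 0.34971148 0.16506583] [[-0.40897429  0.9125295   0.00547116]
 [ 0.79078926  0.3514084   0.50116313]
 [ 0.45540353  0.20928937 -0.86533553]] ((2.3193817138671875, -0.21927261352539062), (75.1492919921875, 108.13542938232422), 89.72958374023438)
centre [0.50828265 0.35175093 0.16496863]
```

```bash
cat >> h.py <<'E'
YAW=np.radians(3.5); ex=np.array([np.cos(YAW),np.sin(YAW)]); ey=np.array([-ex[1],ex[0]])
def w(sx,sy,z): return np.array([*(sx*ex+sy*ey),z])
DOWN=[np.pi,0,YAW]
C=np.array([.5083,.3515,.165]); n=np.array([-.4547,-.2095,0]); 
yy=np.arctan2(.2095,.4547)   # stand yaw
n=np.array([-.5*np.cos(yy),-.5*np.sin(yy),np.sqrt(.75)]); L=np.array([-np.sin(yy),np.cos(yy),0])
def view(sgn):
    X=sgn*L; Z=-n; return Rot.from_matrix(np.c_[X,np.cross(Z,X),Z]).as_euler("xyz")
E
python3 - <<'E'
from h import *
print(np.degrees(yy),C+.08*n)
for p,o in [((.305,.602,.4),robot.sense()["tcp_rot"]),(w(.4961,-.20,.25),DOWN),(w(.4961,-.20,.066),DOWN),(w(.4961,-.04,.066),DOWN),(w(.5681,-.0208,.064),DOWN),(w(.5681,-.0208,.3),DOWN)]+[(C+(.08+d)*n,view(s)) for s in(1,-1) for d in (.022,.12)]+[(w(.4961,-.20,.066),[np.pi,0,YAW+np.pi]),(w(.4961,-.04,.066),[np.pi,0,YAW+np.pi])]:
    q=robot.inverse_kinematics(p,o); print(np.round(p,3),None if q is None else np.round(q,2))
E
```

```text
24.737572716106595 [0.47197064 0.33476149 0.23428203]
[0.305 0.602 0.4  ] [-1.14  0.39 -0.04  1.3   0.02  1.45 -0.07]
[ 0.507 -0.169  0.25 ] [-0.38  0.28  0.76  1.89 -0.22  1.06  0.54]
[ 0.507 -0.169  0.066] [-0.26  0.55  0.66  2.05 -0.51  0.71  0.79]
[ 0.498 -0.01   0.066] [-0.36  0.44  0.37  2.12 -0.27  0.62  0.26]
[0.568 0.014 0.064] [-0.39  0.54  0.38  1.96 -0.3   0.7   0.24]
[0.568 0.014 0.3  ] [-0.5   0.26  0.5   1.74 -0.14  1.17  0.1 ]
[0.462 0.33  0.253] [-0.82  0.09  0.04  2.13  0.39  0.46  0.91]
[0.417 0.31  0.338] [-0.93 -0.09  0.09  2.1   0.33  0.68  0.95]
[0.462 0.33  0.253] [-1.15  0.08  0.39  2.15  0.32  0.44 -2.17]
[0.417 0.31  0.338] [-0.96 -0.1   0.12  2.1   0.34  0.68 -2.19]
[ 0.507 -0.169  0.066] [-0.53  0.76  1.11  2.06 -0.9   0.91 -1.98]
[ 0.498 -0.01   0.066] [-0.86  0.71  1.11  2.15 -0.88  0.85 -2.28]
```

Run:
```python
from h import *
s=robot.sense()
robot.move_straight([.305,.602,.38],vel=.3)
robot.goto(w(.4961,-.20,.2),DOWN); print(robot.sense()["t"])
robot.grip(0.0)
robot.move_straight(w(.4961,-.20,.066),vel=.2)
f0=robot.sense(); print(f0["t"],f0["tcp_pos"],f0["wrist_force"],f0["opening"])
r=robot.move_straight(w(.4961,-.14,.066),vel=.06)
for sy in (-.14,-.12,-.1,-.08,-.065):
    robot.move_straight(w(.4961,sy,.066),vel=.1)
    s=robot.sense(); print(sy,round(s["t"],2),(s["wrist_force"]-f0["wrist_force"]).round(2),s["tcp_pos"][:2]@ey)
save(robot.grab_frame("side"),"side1")
```

```text
3.5833
5.1667 [ 0.5080641  -0.16992161  0.06680947] [ 0.27847504 -1.09749883  0.54609732] -0.0007352779964519763
-0.14 6.57 [-0.45  0.6  -1.14] -0.1402426132944494
-0.12 6.92 [-1.02  1.46 -0.62] -0.11941574018139113
-0.1 7.27 [-0.19  1.56 -1.16] -0.09951094143261033
-0.08 7.62 [-0.07  1.77 -0.58] -0.07921527126807773
-0.065 7.92 [-0.55  1.2   0.33] -0.0645625306906909
```

View pics/side1.png

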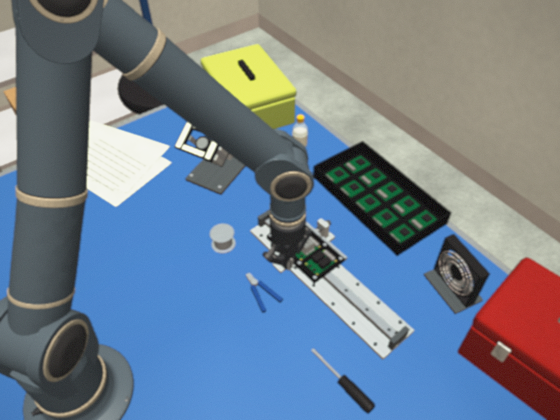

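The side view shows the carrier moved with the fingers at about (285,250), now close to the bracket at (323,228); nothing else disturbed. Next come fine steps, watching for the click.

Run:
```python
from h import *
prev=None
for sy in np.arange(-.063,-.0395,.002):
    robot.move_straight(w(.4961,sy,.066),vel=.04)
    s=robot.sense(); F=s["wrist_force"][:2]@ey; print(round(sy,4),round(s["t"],2),round(F,2),round(s["tcp_pos"][:2]@ey,4))
```

```text
-0.063 8.22 -0.02 -0.063
-0.061 8.47 -0.12 -0.0608
-0.059 8.72 1.21 -0.0586
-0.057 8.97 0.46 -0.0566
-0.055 9.22 0.37 -0.0546
-0.053 9.47 -0.66 -0.0527
-0.051 9.72 0.91 -0.0506
-0.049 9.97 -0.14 -0.0484
-0.047 10.22 -0.11 -0.0465
-0.045 10.47 -0.45 -0.0447
-0.043 10.72 -0.39 -0.0428
-0.041 10.97 -1.0 -0.0414
```

Run:
```python
from h import *
f=robot.grab_frame("scene"); W=cloud(f)
z=W[...,2]; sx=W[...,:2]@ex; sy=W[...,:2]@ey
m=(sx>.55)&(sx<.59)&(abs(sy+.03)<.06)&(z>.066)&(z<.078); print("sink",m.sum(),np.percentile(sy[m],[2,50,98]),np.percentile(sx[m],[2,50,98]))
hsv=cv2.cvtColor(f["image"],cv2.COLOR_RGB2HSV)
m=(sx>.60)&(sx<.625)&(sy>-.15)&(sy<.12)&(z>.03)&(z<.055); print("far edge",m.sum(),np.percentile(sy[m],[1,50,99]))
m=(sx>.642)&(sx<.70)&(abs(sy+.02)<.06)&(z>.03)&(z<.065); print("bracket",m.sum(),np.percentile(sy[m],[1,50,99]))
cv2.imwrite("pics/s2.png",cv2.resize(f["image"][200:310,170:340],None,fx=4,fy=4,interpolation=2)[...,::-1])
```

```text
sink 165 [-0.03875149 -0.02246521 -0.00415533] [0.55507082 0.57117201 0.58328876]
far edge 782 [-0.105743   -0.01938332  0.06397881]
bracket 183 [-0.0354656  -0.02027309 -0.00700926]
```

View pics/s2.png

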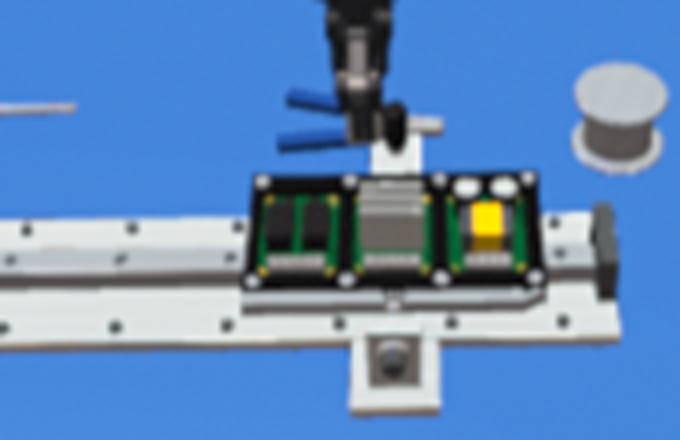

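The crop shows the carrier centred on the bracket: notch at (395,298), ball at (393,357). The depth measurement gives 0.3 mm between them. I'll back off and recheck from near.

Run:
```python
from h import *
robot.move_straight(w(.4961,-.065,.066),vel=.15)
robot.move_straight(w(.4961,-.065,.2),vel=.3)
robot.grip(.65)
robot.move_straight(w(.5681,-.0211,.22),vel=.2); print(robot.sense()["t"])
for n in("scene","side","wrist"):
    f=robot.grab_frame(n); W=cloud(f); z=W[...,2]; sx=W[...,:2]@ex; sy=W[...,:2]@ey
    m=(sx>.55)&(sx<.59)&(abs(sy+.021)<.03)&(z>.068)&(z<.08)
    if m.sum(): print(n,"sink",m.sum(),np.percentile(sy[m],[2,50,98]).round(4),np.percentile(sx[m],[2,50,98]).round(4),np.median(z[m]))
    m=(sx>.60)&(sx<.62)&(sy>-.15)&(sy<.12)&(z>.03)&(z<.055)
    if m.sum(): print("edge",m.sum(),np.percentile(sy[m],[1,99]))
    m=(sx>.642)&(sx<.70)&(abs(sy+.02)<.06)&(z>.03)&(z<.065)
    if m.sum(): print("bracket",m.sum(),np.percentile(sy[m],[1,99]))
save(f,"w3"); print(-f["R"].T@f["t"],robot.sense()["tcp_pos"])
```

```text
13.075
scene sink 148 [-0.0388 -0.0225 -0.0042] [0.5551 0.5703 0.5823] 0.0722768428743848
edge 520 [-0.10557101  0.06511547]
bracket 187 [-0.03550665 -0.00700548]
side sink 152 [-0.0426 -0.0269 -0.0078] [0.5532 0.5661 0.5799] 0.0721818860399876
edge 466 [-0.11031403  0.060948  ]
bracket 87 [-0.03943378 -0.00855677]
wrist sink 499 [-0.0428 -0.0241 -0.0074] [0.5555 0.5701 0.581 ] 0.0737277591957893
edge 3469 [-0.10816415  0.06094098]
bracket 618 [-0.03789673 -0.00883641]
[0.56305889 0.07931739 0.35094605] [0.56695978 0.01233453 0.21972177]
```

View pics/w3.png

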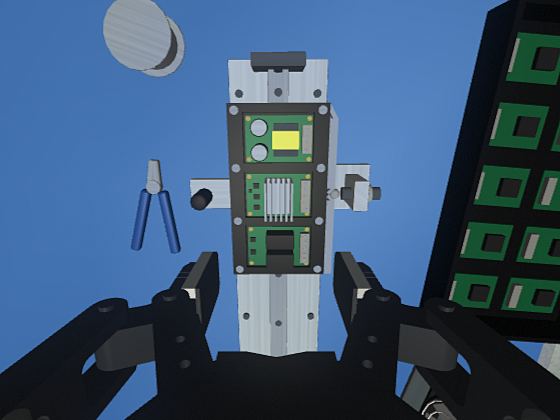

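The carrier is home: the ball at (335,194) lies level with the carrier mid-line through the rim screws, and depth from all three cameras agrees within 1 mm. The sink is at (279,200) in the middle nest, so next I grasp it.

Run:
```python
from h import *
robot.move_straight(w(.568,-.0235,.12),vel=.25)
print(robot.move_straight(w(.568,-.0235,.064),vel=.08,contact_N=10))
robot.grip(.2,strength=45); s=robot.sense(); print(s["t"],s["opening"],s["tcp_pos"],s["wrist_force"])
robot.move_straight(w(.568,-.0235,.11),vel=.08)
robot.move_straight(w(.568,-.0235,.26),vel=.3)
s=robot.sense(); print(s["t"],s["opening"],s["wrist_force"])
f=robot.grab_frame("wrist"); save(f,"w4")
```

```text
False
14.9917 0.2937124784485804 [0.56889002 0.01117965 0.06464032] [-0.20323665  1.06895175  3.90629448]
16.3667 0.2956419022154451 [-0.68578517  0.66787818 -2.17638665]
```

View pics/w4.png

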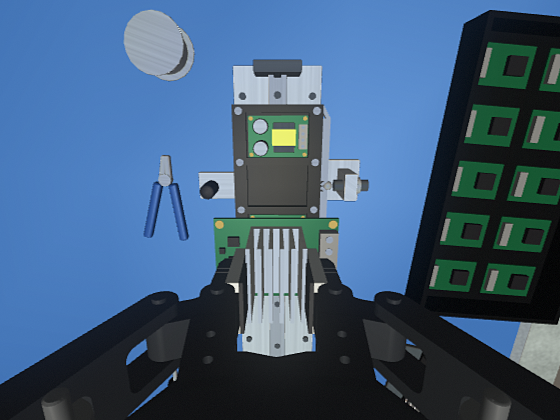

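The wrist view shows the board held squarely by the outer fins (far edge at row 219), the middle nest empty, and the other boards seated. Now measuring the board in the tool frame.

```bash
cat >> h.py <<'E'
def held(name,T,R,f=None):
    """green board points in tool frame"""
    f=f or robot.grab_frame(name); W=cloud(f); hsv=cv2.cvtColor(f["image"],cv2.COLOR_RGB2HSV)
    P=(W-T)@R
    g=(hsv[...,0]>45)&(hsv[...,0]<85)&(hsv[...,1]>80)&(abs(P[...,0])<.05)&(abs(P[...,1])<.045)&(abs(P[...,2]-.02)<.015)
    return f,W,P,g
E
python3 - <<'E'
from h import *
s=robot.sense(); T=s["tcp_pos"]; R=Rot.from_euler("xyz",s["tcp_rot"]).as_matrix(); print(T,R.round(3).tolist())
for n in ("wrist","scene","side"):
    f,W,P,g=held(n,T,R); p=P[g]; print(n,len(p))
    if len(p)<50: continue
    print(np.percentile(p,[1,50,99],axis=0).round(4).tolist())
    A=np.c_[p[:,:2],np.ones(len(p))]; c=np.linalg.lstsq(A,p[:,2],rcond=None)[0]; print("plane",c.round(4))
    if n=="wrist":
        # +/-y edge direction: extreme y per x bin
        e=[]
        for a in np.arange(-.028,.028,.004):
            q=p[abs(p[:,0]-a)<.002]; 
            if len(q)>5: e.append((a,q[:,1].min(),q[:,1].max()))
        print(np.round(e,4).tolist())
E
```

```text
[0.56721267 0.01156013 0.25845868] [[0.998, 0.061, -0.003], [0.061, -0.998, -0.0], [-0.003, -0.0, -1.0]]
wrist 2133
[[-0.0315, -0.0204, 0.0191], [-0.0111, -0.0149, 0.0209], [0.0303, 0.023, 0.0224]]
plane [ 0.001  -0.006   0.0208]
[[-0.028, -0.0207, 0.0032], [-0.024, -0.0204, 0.0017], [-0.02, -0.0203, -0.0023], [-0.016, -0.0207, -0.0042], [-0.012, -0.0204, 0.0235], [-0.008, -0.0205, 0.0237], [-0.004, -0.0206, 0.0237], [0.0, -0.0206, 0.0237], [0.004, -0.0204, 0.0241], [0.008, -0.0203, 0.0237], [0.012, -0.0204, 0.0238], [0.016, -0.0205, -0.0041], [0.02, -0.0206, -0.0027], [0.024, -0.0203, -0.0144]]
scene 27
side 125
[[-0.0316, -0.0154, 0.0168], [-0.0209, 0.006, 0.0207], [0.0236, 0.0228, 0.0246]]
plane [ 0.0206 -0.0049  0.0211]
```

```bash
cat >> h.py <<'E'
b=np.array([-.0003,.0014,.0227]); Rv=np.c_[L,np.cross(-n,L),-n]
def tgt(d): return C+d*n-Rv@b
E
python3 - <<'E'
from h import *
robot.goto(tgt(.19),view(1)); print(robot.sense()["t"])
robot.move_straight(tgt(.08),vel=.12,attitude=view(1)); robot.sleep(.4)
s=robot.sense(); T=s["tcp_pos"]; R=Rot.from_euler("xyz",s["tcp_rot"]).as_matrix()
print(s["t"],s["opening"],s["wrist_force"],"err mm",((T-tgt(.08))*1e3).round(2),"rot deg",np.degrees(Rot.from_matrix(R@Rv.T).as_rotvec()).round(2))
import pickle; fs={k:robot.grab_frame(k) for k in("side","scene","wrist")}; fs["T"],fs["R"]=T,R; pickle.dump(fs,open("f5.pkl","wb"))
a=cv2.resize(fs["side"]["image"][60:220,120:280],(480,480),interpolation=2); 
c=cv2.resize(fs["scene"]["image"][160:310,340:440],(320,480),interpolation=2)
cv2.imwrite("pics/v5.png",np.hstack([a,c])[...,::-1]); save(fs["wrist"],"w5")
E
```

```text
17.875
19.3417 0.29358242207755464 [ 0.4069453  -0.24611217 -1.0031116 ] err mm [-0.07  0.1   0.25] rot deg [ 0.04 -0.    0.01]
```

View pics/v5.png

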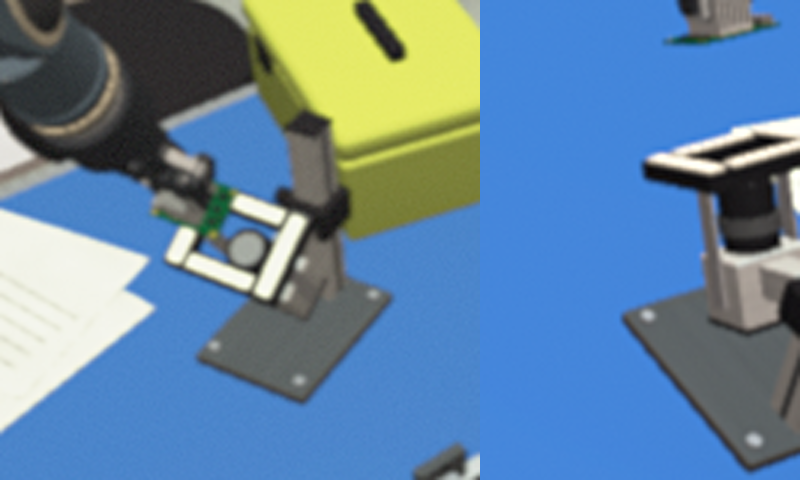

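View pics/w5.png

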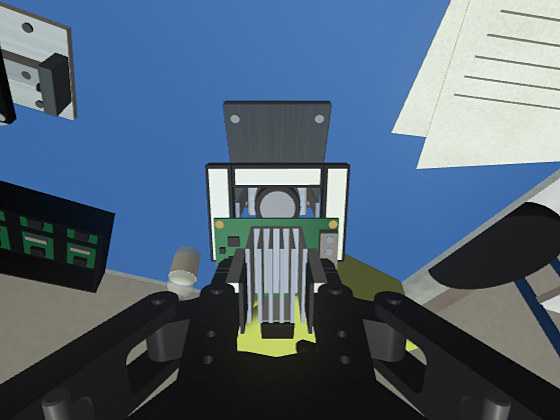

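The side and scene views show the board held clear above the light frame. In the wrist view, the frame (207–350, from row 163) and the board edge (row 219) appear parallel, so I can measure one relative to the other.

```bash
cat > m3.py <<'E'
from h import *
import pickle,sys
fs=pickle.load(open(sys.argv[1],"rb")); T,R=fs["T"],fs["R"]
for name in("wrist","side","scene"):
    f,W,P,g=held(name,T,R,fs[name]); hsv=cv2.cvtColor(f["image"],cv2.COLOR_RGB2HSV)
    Q=P-b   # board frame but z towards camera; frame plane near z=.08
    m=(abs(Q[...,2]-.08)<.012)&(abs(Q[...,0])<.065)&(abs(Q[...,1])<.05)&(hsv[...,1]<60)&(hsv[...,2]>150)
    q=Q[m]
    if len(q)<100: print(name,len(q)); continue
    for _ in range(5):
        A=np.c_[q[:,:2],np.ones(len(q))]; c=np.linalg.lstsq(A,q[:,2],rcond=None)[0]; r=abs(A@c-q[:,2]); q=q[r<max(.0025,2*r.std())]
    print(name,"frame plane tilt deg",np.degrees(c[:2]).round(2),"z",c[2].round(4),"x",np.percentile(q[:,0],[.5,99.5]).round(4),"y",np.percentile(q[:,1],[.5,99.5]).round(4),len(q))
    br=cv2.minAreaRect((q[:,:2]*1000).astype(np.float32)); print("  rect",br)
    # -y frame edge line by x bins
    e=np.array([(a,q[abs(q[:,0]-a)<.003,1].min()) for a in np.arange(-.045,.046,.006) if (abs(q[:,0]-a)<.003).sum()>3]); k=np.polyfit(e[:,0],e[:,1],1)
    if name=="wrist": print("  near edge y:",k.round(4),"yaw deg",np.degrees(k[0]).round(2),(e*1e3).round(1).tolist())
    p=(P-b)[g]
    if len(p)>60: print("  board pct",np.percentile(p,[1,50,99],axis=0).round(4).tolist())
E
python3 m3.py f5.pkl
```

```text
wrist frame plane tilt deg [0.05 0.08] z 0.0805 x [-0.0519  0.0525] y [-0.0368  0.0346] 3468
  rect ((0.3335227966308594, 0.0992431640625), (73.98714447021484, 105.05516815185547), 89.97022247314453)
  near edge y: [-0.0005 -0.0368] yaw deg -0.03 [[-45.0, -36.9], [-39.0, -36.8], [-33.0, -36.8], [-27.0, -36.8], [-21.0, -36.7], [-15.0, -36.9], [-9.0, -36.8], [-3.0, -36.9], [3.0, -36.9], [9.0, -36.8], [15.0, -36.8], [21.0, -36.8], [27.0, -36.9], [33.0, -36.9], [39.0, -36.9], [45.0, -36.8]]
  board pct [[-0.0324, -0.0236, -0.0037], [-0.0115, -0.0182, -0.002], [0.0298, 0.0199, -0.0006]]
side frame plane tilt deg [-0.02  0.46] z 0.0804 x [-0.0536  0.0532] y [-0.0384  0.039 ] 355
  rect ((0.6768569946289062, 0.4441108703613281), (108.79814147949219, 77.75951385498047), 0.20963214337825775)
  board pct [[-0.0321, -0.0232, -0.0087], [-0.022, -0.005, -0.0029], [0.0214, 0.0173, 0.0008]]
scene frame plane tilt deg [0.03 0.28] z 0.0821 x [-0.0512  0.0561] y [-0.0358  0.0409] 310
  rect ((2.303783416748047, 3.025440216064453), (78.69417572021484, 109.11859130859375), 89.49666595458984)
```

Relative to the frame, the board is square to about 0.1° with an 80.5 mm gap. It is about 1.5 mm off along its short side, so I'll apply a small correction, re-measure and hand in.

```bash
python3 - <<'E'
from h import *
import pickle
t=tgt(.08)+Rv@np.array([.0006,.0015,.0004])
robot.move_straight(t,vel=.03,attitude=view(1)); robot.sleep(.6)
s=robot.sense(); fs={k:robot.grab_frame(k) for k in("side","scene","wrist")}
fs["T"]=s["tcp_pos"]; fs["R"]=Rot.from_euler("xyz",s["tcp_rot"]).as_matrix(); pickle.dump(fs,open("f6.pkl","wb"))
print(s["t"],s["opening"],(s["tcp_pos"]-t)*1e3,abs(s["joint_velocities"]).max())
for k in("side","scene"):
    W=cloud(fs[k]); z=W[...,2]; sx=W[...,:2]@ex; sy=W[...,:2]@ey
    for nm,m in {"edge":(sx>.60)&(sx<.62)&(sy>-.15)&(sy<.12)&(z>.03)&(z<.055),"bracket":(sx>.642)&(sx<.70)&(abs(sy+.02)<.06)&(z>.03)&(z<.065)}.items(): print(k,nm,np.percentile(sy[m],[1,99]).mean().round(4) if m.sum() else None)
E
python3 m3.py f6.pkl | grep -v near
```

```text
20.3417 0.2936564259263529 [ 0.00687263 -0.02458007 -0.01243489] 0.0026460810300299683
side edge -0.0245
side bracket -0.0247
scene edge -0.0204
scene bracket -0.0212
wrist frame plane tilt deg [0.04 0.04] z 0.0798 x [-0.0522  0.0521] y [-0.0383  0.033 ] 3554
  rect ((-0.05712890625, -1.3177947998046875), (74.30816650390625, 105.02304077148438), 89.95366668701172)
  board pct [[-0.0323, -0.0235, -0.0036], [-0.0114, -0.0181, -0.0021], [0.0298, 0.0199, -0.0007]]
side frame plane tilt deg [0.45 0.04] z 0.0799 x [-0.0542  0.0539] y [-0.0398  0.037 ] 369
  rect ((0.43719482421875, -1.4990997314453125), (77.66645812988281, 109.66132354736328), 89.94859313964844)
  board pct [[-0.0313, -0.0226, -0.0069], [-0.0217, -0.0032, -0.0029], [0.0235, 0.0172, 0.0016]]
scene frame plane tilt deg [-0.01  0.21] z 0.0814 x [-0.0513  0.0548] y [-0.0385  0.0397] 317
  rect ((2.2599868774414062, 1.2369194030761719), (80.1307601928711, 107.40277862548828), 88.92912292480469)
```

```bash
python3 -c "
from h import *
robot.close_job(); print(robot.sense()['t'])"
```

```text
the job is handed in; nothing more can be done
the job is handed in; nothing more can be done
```

I pushed the carrier by its knob into the unload detent, lifted the heat-sink board out of the middle nest, and held it at the inspection camera. I handed the job in at about 20.5 s with the board still gripped.

**Carrier:** it sits within 1 mm of the bracket's centre line in both fixed cameras, both before and after the lift. I judged the click by this alignment only, because the wrist-force signal was too noisy to show it.

**Board:**

| Check | Last reading |
|---|---|
| Distance off the light frame | about 80 mm (wrist and side cameras) |
| Squareness to the frame | under 0.1° (wrist camera), up to 0.45° (side camera) |
| Centring | within about 1 mm (wrist camera), after a 1.5 mm correction |
| Grip | opening 0.294, steady; arm at rest |

**Disagreement:** the scene camera placed the frame 1–2 mm differently, with the distance at 81.4 mm. That is within the stated calibration, so I went with the wrist and side views.

**Surroundings:** the other two boards were still in their nests in the wrist picture after the lift, and the reel and cutters looked undisturbed. I last saw the screwdriver in place during the push. I did not re-measure any of these at the end.

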